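Switch the tab-locked antenna selector

TASK

Two antenna selectors stand on the oak desk. On the one with amber tabs, pinch both tabs in together to unlock it, swing its black lever counter-clockwise (seen from above) from the plain brass stud to the brass stud with the green ring, and let go so that it locks there. Leave the selector with grey tabs set as it is.

Things in the scene. Friction and masses are not known exactly. Their poses are not given: they have to be found in the camera images.
- amber_dial (a joint): Angle (rad) of the amber-tabbed selector's dial, growing counter-clockwise seen from above: 0 = lever over the plain brass stud, 1.05 = over the green-ringed stud; end stops at -0.05 and 1.22. Locked within 0.05 of 0 until both tabs are pinched right in; then it turns freely (0.03 N m). Let go anywhere from 0.88 to 1.22 and the tabs spring out and lock it at the green-ringed stud.
- amber_hub (a point): Point on the dial's vertical axis, 54 mm above the desk, the height to pinch the tabs. Turns with the dial: x along the black lever to its tip (65 mm out, top 38 mm above desk), y through both tabs, z up. Hub between tabs: 22 mm diameter. Fixed plate 126 x 120 mm, brass arcs and studs (60 mm from axis) stay under 28 mm high. Loose things stay 90 mm or more from the axis, none over 90 mm tall.
- amber_tab0 (a joint): Inward travel (m) of the amber tab on the +y side of the hub: 0 = sprung out, 0.008 = fully in; over 0.0035 frees its tooth from the brass arc. Spring 4 N out, 7.2 N fully in. An upright plate 22 mm wide, 8 mm thick, from 27 to 68 mm above the desk. The flat outer faces of the two tabs are 58 mm apart when out, 42 mm when both are fully in.
- amber_tab1 (a joint): The same for the amber tab on the -y side of the hub; alike in size, travel and spring.
- grey_dial (a joint): Angle (rad) of the other selector's dial, alike but with light grey tabs; same meaning. It starts locked at its plain stud, about 0, and is to stay so. Its axis is 240 mm or more from the amber one; either may stand on the left.
There are look-alikes about, which are no part of the job. Leave any purple or red look-alike of the part that bears grey_dial alone. What is shaped like the part that bears amber_dial but purple is not meant.

How it is judged:
By the outcome, as a careful person would: the job done as asked, in the order asked, and still so for the second after the job is handed in, with the robot touching nothing.
It also fails if it takes over 35 s, if anything falls off the work surface, if the arm or the gripper's body presses on something with over 40 N, if the wrist force passes 120 N, or if a joint passes its speed limit or range.

ROBOT

A 6-joint arm with a two-finger parallel gripper is mounted at the origin on the work surface. World frame = base frame: x ahead of the robot, y to its left, z up, the work surface at z = 0. Lengths are in m, angles in rad, forces in N, time in s.
With the tool pointing down it reaches from about 0.35 to 0.775 m from the base axis. Payload 7.3 kg.
Tool frame: the origin (TCP) lies between the finger pads; the fingertips stand bot.tip_extent ahead of it and the grasp point (between the pads) lies 5 mm behind it (bot.tip_extent is the distance from the TCP to the fingertips, in m); z points along the fingers, y is the direction in which the jaws open and shut (so a half turn about z gives the same grasp; the last joint's range is limited). The gripper opens to 92 mm and grips with 3 to 60 N. Pads are 19 mm wide; open, the fingers measure 130 mm over their backs; the gripper's body (75 mm by 190 mm) begins 47 mm behind the grasp point.
Start: joints at [-1.299, 0.342, 1.524, -0, 1.275, -0.146], TCP at [0.213, -0.48, 0.221] pointing down, gripper open.
Joint ranges: [-2.53, 2.53], [-0.77, 2.02], [0.04, 2.7], [-1, 4.14], [0.28, 2.66], [-3.11, 3.11]. Speed limits (rad/s): [2.57, 2.57, 3.14, 3.14, 3.14, 3.14].

INTERFACE

Orientations are given as a 3x3 rotation matrix whose columns are the frame's x, y, z axes.
In Python, from plant import sensors, optics, job, bot gives the robot as it stands.
- The arm moves only by the shell command python3 -m jog 'ROWS' [FORCE]. ROWS is JSON, a list of rows, each a list of 3 entries, a list of its own where there are three numbers: the shift along the tool's x, y, z in cm, then the turn, a rotation vector about the tool's x, y, z in degrees, then the opening, from 0 (shut) to 1 (fully open). A call has 1 to 12 rows; each row is the pose to reach, as a shift and turn from the pose measured when the call began, along the tool's axes at that moment; what a row does not reach only later rows make up. A row lasts 1/8 s, in which the tool goes at most 62.5 mm and 10.7 degrees, less where a joint would pass 70% of its speed; a pose out of reach is approached as far as the arm can. A call with a gripper value outside its range is refused whole. The fingers move at their own pace and stop on an object; FORCE is the grip in N (left out, the last holds). Time passes only in rows, so rows that repeat a pose let the fingers close. It gives the time, the measured TCP pose, the force and the opening at its end, in the units of the state.
- sensors.read_state(): the state, without advancing time (a new reading comes with each control period).
- optics.read_camera(name): name is "side" or "top" or "wrist"; returns (picture, depth): 400x640x3 uint8, blue, green, red; 400x640 float32, m along the optical axis (not along the pixel's ray), 0 where there is no reading.
- optics.get_calibration(name): a dict with "mtx" (3x3 intrinsics, pixels), "camera_from_world" (4x4, takes a point from world to camera coordinates). Camera axes: x right, y down, z forward; pixel columns grow to the right and rows downward; lengths in m; the calibration is good to about 2 mm. A picture is of the moment at which its call begins: read the wrist's pose just before it. get_calibration takes no time and is no camera call; for the wrist camera it gives the pose at the moment of the call.
- job.close_job(): hands the job in, once; it reports no verdict.
The state is a dict: "clock": time; "q": joint angles; "qd": joint speeds; "tau": joint torques, N m; "tcp_pos": TCP position; "tool_rot": TCP orientation; "contact_force": force on the tool from outside, world axes, zero at the start; "moment": the same for the moment, N m; "finger_gap": finger opening in m.
Only numpy, scipy, OpenCV 4.12 (cv2) and the standard library are available. Lean on these libraries where they do the work, as an engineer would, in place of code of your own. Each camera call takes 0.05 s, during which the arm holds its last target.

## Working session

There is one attempt and no reset: what is moved stays moved. The work goes in short steps, Python scripts to look and compute and a shell command to move; the robot and the scene stay as the last step left them, time stands still between calls to the robot, and variables do not carry over. Pictures are saved under pics/ and viewed, and the job is handed in when it is done.

```bash
ls; mkdir -p pics; python3 - <<'E'
from plant import sensors, optics, job, bot
import cv2, numpy as np
s=sensors.read_state(); print(s['clock'],s['tcp_pos'],s['tool_rot'],s['finger_gap'],bot.tip_extent)
for n in ['top','side']:
    p,d=optics.read_camera(n); c=optics.get_calibration(n)
    np.savez('pics/%s0.npz'%n,p=p,d=d,K=c['mtx'],T=c['camera_from_world'])
    cv2.imwrite('pics/%s0.png'%n,p)
    T=np.array(c['camera_from_world']); print(n,-T[:3,:3].T@T[:3,3],T[2,:3],c['mtx'])
E
```

```text
pics
0.0 [ 0.21290945 -0.47945344  0.22005181] [[ 9.13994216e-01  4.05726995e-01 -4.22461090e-04]
 [ 4.05727168e-01 -9.13993114e-01  1.43270469e-03]
 [ 1.95160442e-04 -1.48088774e-03 -9.99998884e-01]] 0.09168084527866384 0.014
top [ 0.38515797 -0.00668397  0.8655728 ] [ 0.24023401 -0.0036103  -0.97070829] [[385.73450657   0.         320.55375505]
 [  0.         385.73450657 206.33250777]
 [  0.           0.           1.        ]]
side [0.39725889 0.65804343 0.55045468] [ 0.17629385 -0.79908633 -0.57478823] [[405.85620741   0.         320.88741598]
 [  0.         405.85620741 202.12111233]
 [  0.           0.           1.        ]]
```

View pics/top0.png

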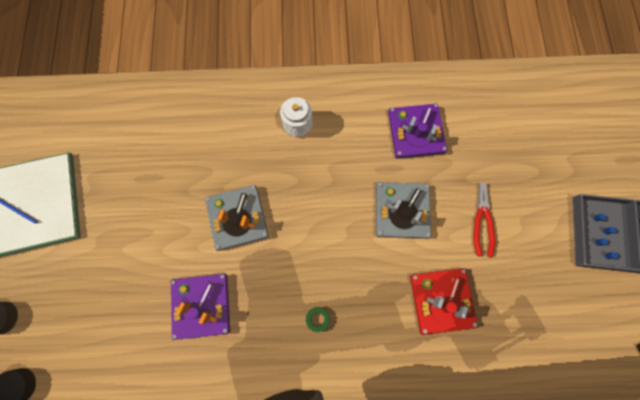

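View pics/side0.png

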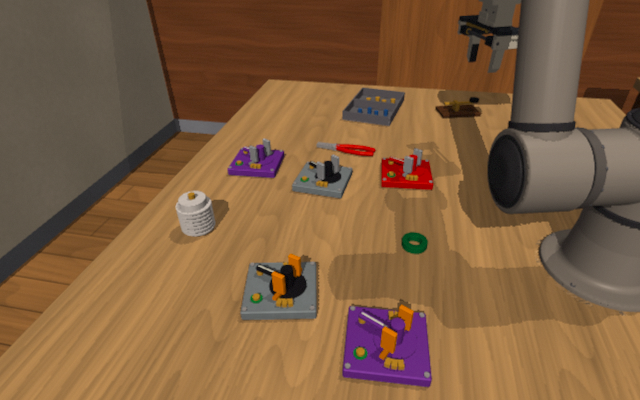

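The top picture shows five selector-shaped things:
- a grey plate with amber tabs at about (237,217)
- a purple plate with amber tabs at (200,306)
- a grey plate with grey tabs at (404,210)
- a purple plate with grey tabs at (420,130)
- a red plate with grey tabs at (446,300)

By the description, the target is the grey plate with amber tabs at (237,217) in the top view, or (285,285) in the side view. I'll check that in a close crop.

```bash
python3 - <<'E'
import cv2, numpy as np
t=cv2.imread('pics/top0.png')[170:270,190:290]; s=cv2.imread('pics/side0.png')[240:330,230:330]
cv2.imwrite('pics/crop0.png',np.hstack([cv2.resize(t,(400,500),interpolation=cv2.INTER_CUBIC) if 0 else cv2.resize(t,(400,400),interpolation=cv2.INTER_CUBIC),cv2.resize(s,(400,400),interpolation=cv2.INTER_CUBIC)]))
E
```

```text
(no output)
```

View pics/crop0.png

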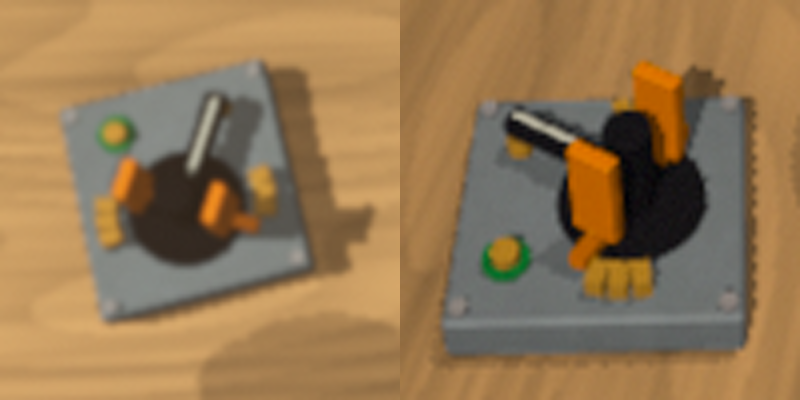

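```bash
cat > h.py <<'E'
import numpy as np, cv2
def world(d,K,T,px):
    """px Nx2 (u,v), depth-> world"""
    u,v=px[:,0],px[:,1]; z=d[v,u]
    c=np.c_[(u-K[0,2])/K[0,0]*z,(v-K[1,2])/K[1,1]*z,z]
    return (c-T[:3,3])@T[:3,:3]
def ray(K,T,px,h):
    px=np.atleast_2d(px).astype(float)
    r=np.c_[(px[:,0]-K[0,2])/K[0,0],(px[:,1]-K[1,2])/K[1,1],np.ones(len(px))]@T[:3,:3]
    o=-T[:3,:3].T@T[:3,3]
    return o+r*((h-o[2])/r[:,2])[:,None]
def orange(p): 
    hsv=cv2.cvtColor(p,cv2.COLOR_BGR2HSV); return cv2.inRange(hsv,(5,200,90),(17,255,255))
E
python3 - <<'E'
from h import *
for n,(u0,u1,v0,v1) in dict(top=(190,290,170,270),side=(230,330,240,330)).items():
    f=np.load('pics/%s0.npz'%n); p,d,K,T=f['p'],f['d'],f['K'],f['T']
    m=orange(p); mm=np.zeros_like(m); mm[v0:v1,u0:u1]=m[v0:v1,u0:u1]
    nl,lab,st,ce=cv2.connectedComponentsWithStats(mm)
    for i in range(1,nl):
        if st[i,4]<8: continue
        v,u=np.where(lab==i); W=world(d,K,T,np.c_[u,v])
        k=W[:,2]>0.062
        print(n,st[i],ce[i].round(1),'z',np.percentile(W[:,2],[5,50,95]).round(3),'top',k.sum(),W[k].mean(0).round(4) if k.any() else '', 'all30+',W[W[:,2]>.035].mean(0).round(4))
        if n=='side' or 1:
            k=W[:,2]>0.035; c,(w,h),a=cv2.minAreaRect((W[k][:,:2]*1000).astype(np.float32)); print('   rect',np.round(c,1),round(w,1),round(h,1),round(a,1))
    # plate corners
    g=cv2.inRange(cv2.cvtColor(p,cv2.COLOR_BGR2HSV),(90,15,60),(115,90,200)); 
    gg=np.zeros_like(g); gg[v0:v1,u0:u1]=g[v0:v1,u0:u1]
    v,u=np.where(gg>0); W=world(d,K,T,np.c_[u,v]); k=(W[:,2]<0.03)&(W[:,2]>0.012)
    c,(w,h),a=cv2.minAreaRect((W[k][:,:2]*1000).astype(np.float32)); print(n,'plate',k.sum(),np.round(c,1),round(w,1),round(h,1),round(a,1),'z',np.median(W[k][:,2]))
E
```

```text
top [219 211   5   9  33] [221.2 215.2] z [0.062 0.068 0.07 ] top 31 [0.5721 0.2021 0.0676] all30+ [0.5721 0.202  0.0672]
   rect [572.5 202. ] 6.2 18.2 76.9
top [240 215   7  12  57] [243.1 220.5] z [0.023 0.066 0.069] top 43 [0.5585 0.1551 0.0668] all30+ [0.558 0.155 0.066]
   rect [558.5 155.5] 7.8 21.4 72.5
top [248 224   6   3  14] [250.4 225.1] z [0.024 0.027 0.03 ] top 0  all30+ [nan nan nan]
   rect [0. 0.] 0.0 0.0 0.0
top plate 0 [0. 0.] 0.0 0.0 0.0 z nan
side [288 254  14  23 204] [295.  263.7] z [0.025 0.054 0.068] top 66 [0.5552 0.1661 0.0734] all30+ [0.5551 0.1629 0.0593]
   rect [474. 402.] 20.9 534.3 18.9
side [271 271  15  30 299] [277.8 284.4] z [0.026 0.048 0.067] top 71 [0.5727 0.206  0.0662] all30+ [0.5723 0.2059 0.0541]
   rect [578.  190.4] 21.6 50.0 21.6
side plate 1 [549.1 131.5] 0.0 0.0 0.0 z 0.01993943582546293<stdin>:10: RuntimeWarning: Mean of empty slice.
  ret = um.true_divide(
  return _methods._mean(a, axis=axis, dtype=dtype,
  ret = ret.dtype.type(ret / rcount)
```

Target confirmed: grey plate, amber tabs, black lever with the green-ringed stud counter-clockwise of it. The tab tops come out 48.6 mm apart at z 0.067, against 50 mm and 0.068 expected. Next I work out the travel to a point above it.

```bash
cat > go.py <<'E'
import sys,numpy as np
from scipy.spatial.transform import Rotation as R
from plant import sensors
def go(p,yaw):
    s=sensors.read_state(); A=np.array(s['tool_rot']); 
    x=np.array([np.cos(yaw),np.sin(yaw),0]);z=np.array([0,0,-1.]);B=np.c_[x,np.cross(z,x),z]
    print('clock',round(s['clock'],2),'shift cm',(A.T@(np.array(p)-s['tcp_pos'])*100).round(2),'turn deg',R.from_matrix(A.T@B).as_rotvec(degrees=True).round(2),'q',np.round(s['q'],2),'F',np.round(s['contact_force'],1))
go([float(v) for v in sys.argv[1:4]],np.radians(float(sys.argv[4])))
E
python3 go.py .565 .179 .20 -16.1
```

```text
clock 0.1 shift cm [ 58.9  -45.9    2.08] turn deg [-7.000e-02  2.000e-02  4.004e+01] q [-1.3   0.34  1.52 -0.    1.28 -0.15] F [-0.8  0.2  0.5]
```

```bash
python3 -m jog '[[[5,-4,0],[0,0,4],1],[[10,-8,0],[0,0,8],1],[[15,-12,0],[0,0,12],1],[[20,-16,0],[0,0,16],1],[[25,-20,0],[0,0,20],1],[[30,-23.5,0],[0,0,24],1],[[35,-27.5,0.5],[0,0,28],1],[[40,-31.5,1],[0,0,32],1],[[45,-35,1.5],[0,0,36],1],[[50,-39,2],[0,0,40],1],[[55,-43,2],[0,0,40],1],[[58.9,-45.9,2],[0,0,40],1]]'
python3 -m jog '[[[0,0,0],[0,0,0],1]]'; python3 go.py .565 .179 .20 -16.1
```

```text
clock: 1.6
tcp_pos: [0.5654, 0.1812, 0.2003]
tool_rot: [[0.961, -0.276, -0.001], [-0.276, -0.961, 0.001], [-0.001, -0.001, -1.0]]
contact_force: [0.3, -1.6, 0.2]
finger_gap: 0.0917
clock: 1.72
tcp_pos: [0.566, 0.1846, 0.1989]
tool_rot: [[0.962, -0.272, -0.002], [-0.272, -0.962, 0.001], [-0.003, -0.001, -1.0]]
contact_force: [-0.1, 0.2, -0.6]
finger_gap: 0.0917
clock 1.73 shift cm [ 0.06  0.57 -0.11] turn deg [-0.04  0.15  0.31] q [0.19 0.49 1.35 0.   1.3  2.03] F [-0.1  0.2 -0.6]
```

```bash
python3 - <<'E'
from h import *
from plant import optics,sensors
for n in ['wrist','side']:
    c=optics.get_calibration(n); p,d=optics.read_camera(n)
    np.savez('pics/%s1.npz'%n,p=p,d=d,K=c['mtx'],T=c['camera_from_world']); cv2.imwrite('pics/%s1.png'%n,p)
s=sensors.read_state(); print(s['tcp_pos'],s['qd'])
E
```

```text
[0.56484172 0.18149209 0.19930901] [-0.03365069 -0.0269877   0.02222265 -0.00374666  0.00065139 -0.00112423]
```

View pics/wrist1.png

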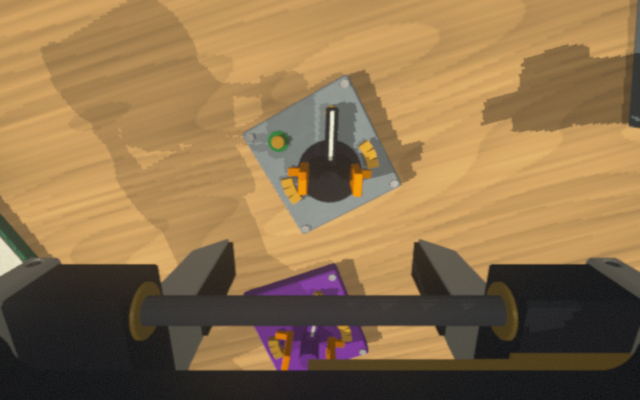

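The wrist view shows the amber selector with its hub at about (331,170), tabs at (302,180) and (357,180), and the lever pointing straight up, along tool x. I'll retake it with the arm at rest and measure from that.

```bash
python3 - <<'E'
from h import *
from plant import optics,sensors
n='wrist'
s=sensors.read_state(); c=optics.get_calibration(n); p,d=optics.read_camera(n); K=np.array(c['mtx']);T=np.array(c['camera_from_world'])
np.savez('pics/wrist2.npz',p=p,d=d,K=K,T=T); cv2.imwrite('pics/wrist2.png',cv2.resize(p[60:250,230:430],None,fx=3,fy=3,interpolation=cv2.INTER_CUBIC))
print(s['tcp_pos'],np.abs(s['qd']).max(), 'cam',-T[:3,:3].T@T[:3,3])
m=orange(p); m[250:]=0; nl,lab,st,ce=cv2.connectedComponentsWithStats(m)
for i in range(1,nl):
    if st[i,4]<15: continue
    v,u=np.where(lab==i); W=world(d,K,T,np.c_[u,v]); k=W[:,2]>.064
    c_,wh,a=cv2.minAreaRect((W[k][:,:2]*1000).astype(np.float32)) if k.sum()>3 else (0,0,0)
    print(st[i],ce[i].round(1),k.sum(),W[k].mean(0).round(4),'rect',np.round(c_,1),np.round(wh,1),a)
    if k.any(): 
        pp=np.c_[u,v][k]; print('  ray@.068',ray(K,T,pp.mean(0),.068).round(4), pp.min(0),pp.max(0))
    k2=(W[:,2]>.03)&(W[:,2]<.06); 
    if k2.any(): print('  faces',W[k2].min(0).round(4),W[k2].max(0).round(4))
# hub top black
g=cv2.inRange(cv2.cvtColor(p,cv2.COLOR_BGR2HSV),(0,0,0),(180,255,60)); g[:, :290]=0; g[:,375:]=0; g[:95]=0; g[215:]=0
v,u=np.where(g>0); W=world(d,K,T,np.c_[u,v])
for lo,hi in((.02,.03),(.03,.04),(.04,.05),(.05,.06),(.06,.08)):
    k=(W[:,2]>lo)&(W[:,2]<hi); 
    if k.sum()>3: print(lo,k.sum(),cv2.minEnclosingCircle((W[k][:,:2]*1000).astype(np.float32)),W[k].mean(0).round(4))
E
```

```text
[0.56484172 0.18149209 0.19930901] 0.03365069331444908 cam [0.64619664 0.15842162 0.36302793]
[285 165  19  28 201] [295.6 173.8] 101 [0.5776 0.1993 0.0704] rect [606.8 184.3] [ 9.6 93.7] 62.54574966430664
  ray@.068 [[0.5771 0.1996 0.068 ]] [295 170] [303 192]
  faces [0.5821 0.1982 0.0429] [0.5832 0.2024 0.06  ]
[347 164  16  28 145] [351.7 174.4] 26 [0.5657 0.1514 0.0669] rect [564.3 152.2] [7.8 6.4] 70.4148178100586
  ray@.068 [[0.566  0.1515 0.068 ]] [350 172] [359 179]
  faces [0.5492 0.148  0.0304] [0.5682 0.1611 0.06  ]
0.02 1065 ((566.9990844726562, 177.9017333984375), 30.48944664001465) [0.5755 0.1758 0.022 ]
0.03 225 ((593.8916015625, 165.2224884033203), 32.01084899902344) [0.5861 0.1716 0.0374]
0.04 51 ((565.9876708984375, 178.1004638671875), 10.605572700500488) [0.5726 0.177  0.045 ]
0.05 164 ((564.9307250976562, 177.88870239257812), 10.838146209716797) [0.5691 0.1775 0.0579]
0.06 82 ((565.1303100585938, 177.92356872558594), 10.189277648925781) [0.5674 0.1796 0.0606]
```

View pics/wrist2.png

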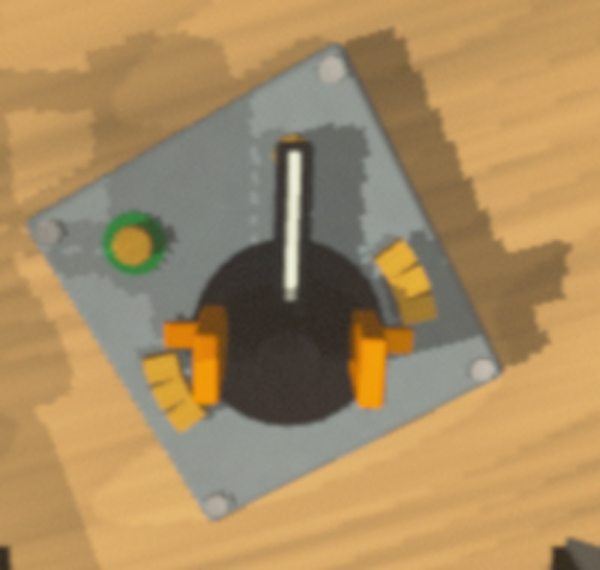

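```bash
python3 - <<'E'
from h import *
f=np.load('pics/wrist2.npz'); p,d,K,T=f['p'],f['d'],f['K'],f['T']
hsv=cv2.cvtColor(p,cv2.COLOR_BGR2HSV); g=cv2.inRange(hsv,(0,0,190),(180,60,255)); g[:, :318]=0; g[:,340:]=0; g[:95]=0; g[170:]=0
v,u=np.where(g>0); W=ray(K,T,np.c_[u,v],.038); l=cv2.fitLine((W[:,:2]*1000).astype(np.float32),cv2.DIST_L2,0,.01,.01).ravel()
print(len(u),l,np.degrees(np.arctan2(l[1],l[0])),'perp of hub',(np.array([565.2,178.])-l[2:])@np.array([-l[1],l[0]]))
E
python3 go.py .5653 .178 .049 -16.1
```

```text
135 [ 9.5413440e-01 -2.9937854e-01  6.0369556e+02  1.6601807e+02] -17.42028 perp of hub -0.09236862494870834
clock 1.88 shift cm [ 0.16  0.23 15.07] turn deg [0.03 0.16 0.07] q [0.18 0.48 1.36 0.   1.3  2.03] F [ 0.3 -0.7  0.1]
```

```bash
python3 -m jog '[[[0.1,0.2,3],[0,0,1],1],[[0.2,0.2,6],[0,0.2,1],1],[[0.2,0.2,8],[0,0.2,1],1],[[0.2,0.2,8],[0,0.2,1],1],[[0.2,0.2,8],[0,0.2,1],1]]'
python3 go.py .5653 .178 .049 -17
```

```text
clock: 2.5
tcp_pos: [0.5664, 0.1774, 0.121]
tool_rot: [[0.956, -0.294, 0.002], [-0.294, -0.956, -0.001], [0.002, -0.0, -1.0]]
contact_force: [0.3, -0.6, -0.0]
finger_gap: 0.0919
clock 2.5 shift cm [-0.14 -0.03  7.2 ] turn deg [-0.01 -0.13 -0.1 ] q [ 0.17  0.56  1.47 -0.    1.12  2.04] F [ 0.3 -0.6 -0. ]
```

```bash
python3 -m jog '[[[-0.1,0,3],[0,0,0],1],[[-0.1,0,5],[0,0,0],1],[[-0.1,0,7],[0,0,0],1],[[-0.1,0,7.2],[0,0,0],1],[[-0.1,0,7.2],[0,0,0],1],[[-0.1,0,7.2],[0,0,0],1]]'
python3 go.py .5653 .178 .049 -17
python3 - <<'E'
from h import *
from plant import optics
p,d=optics.read_camera('side'); cv2.imwrite('pics/side3.png',cv2.resize(p[200:340,210:350],None,fx=4,fy=4,interpolation=cv2.INTER_CUBIC))
p,d=optics.read_camera('wrist'); cv2.imwrite('pics/wrist3.png',p)
E
```

```text
clock: 3.25
tcp_pos: [0.5665, 0.1777, 0.0503]
tool_rot: [[0.956, -0.294, 0.004], [-0.294, -0.956, -0.0], [0.004, -0.001, -1.0]]
contact_force: [-0.1, 0.0, 0.2]
finger_gap: 0.0916
clock 3.25 shift cm [-0.12  0.01  0.13] turn deg [-0.07 -0.25 -0.1 ] q [ 0.18  0.64  1.54 -0.    0.96  2.05] F [-0.1  0.   0.2]
```

View pics/side3.png

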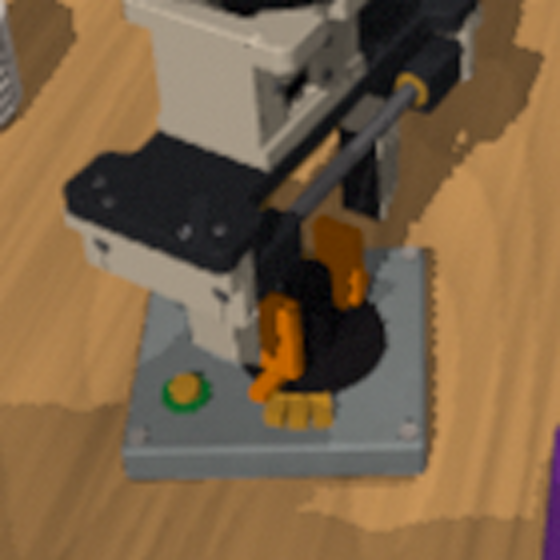

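View pics/wrist3.png

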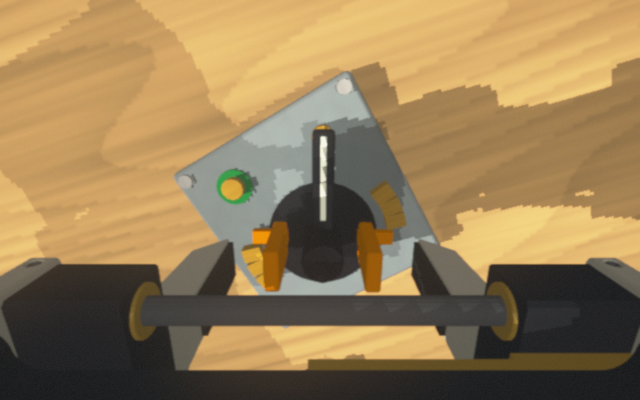

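The side view shows the near finger at (215,340) in the crop, which looks left of the near tab at (280,340), so possibly too far along +x. I'll check that by projecting the predicted fingertip corners and the tab onto both views.

```bash
python3 - <<'E'
from h import *
from plant import optics,sensors
s=sensors.read_state(); A=np.array(s['tool_rot']); t=np.array(s['tcp_pos']); print(t)
h=np.radians(-17); X=np.array([np.cos(h),np.sin(h),0]);Y=np.array([-np.sin(h),np.cos(h),0]); H=np.array([.5653,.178,0]);Z=np.array([0,0,1])
P={'tip%s%d_%d'%(k,sx,o):t+A@np.array([sx*.0095,sy*o/1000,.014]) for k,sy in(('near',-1),('far',1)) for sx in(-1,1) for o in (46,65)}
P.update({'tabL%d_%d'%(sx,z):H+X*sx*.011+Y*.029+Z*z/1000 for sx in(-1,1) for z in(27,68)})
P['hubtop']=H+Z*.061
for n,(u0,v0,f) in dict(side=(210,200,4),wrist=(0,0,1)).items():
    c=optics.get_calibration(n);K,T=np.array(c['mtx']),np.array(c['camera_from_world'])
    im=cv2.imread('pics/%s3.png'%n)
    for k,p in P.items():
        q=K@(T[:3,:3]@p+T[:3,3]); q=q[:2]/q[2]; q=((q-[u0,v0])*f).round().astype(int)
        col=(255,0,0) if 'tip' in k else (0,0,255) if 'tab' in k else (0,255,0)
        cv2.circle(im,tuple(int(a) for a in q),3,col,-1)
    cv2.imwrite('pics/%s3m.png'%n,im)
E
```

```text
[0.56617709 0.1777074  0.04993072]
```

View pics/side3m.png

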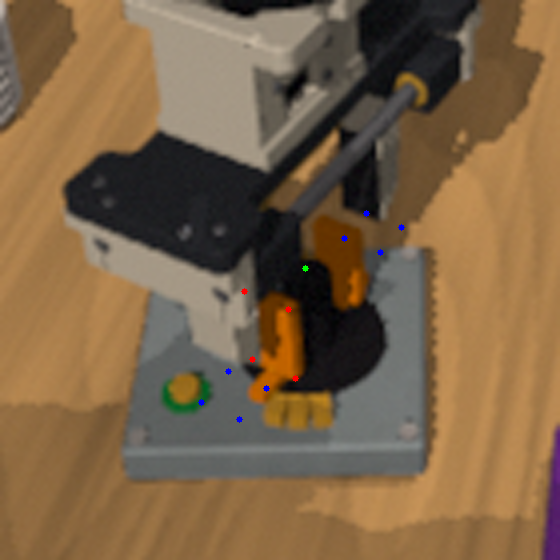

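View pics/wrist3m.png

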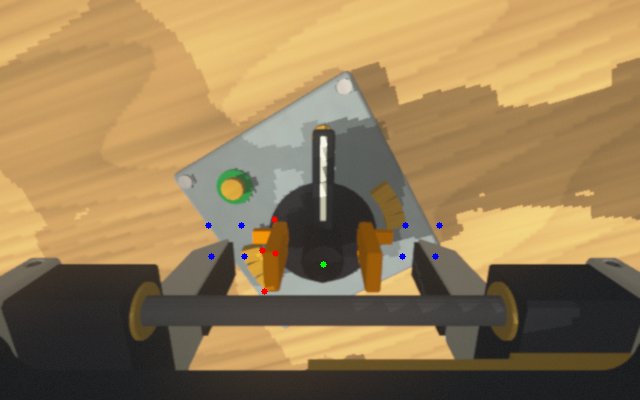

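Tabs and hub project well in the wrist view, and sit about 2 px off in the side view. The drawn fingertips appear higher than predicted, so I'll measure their true height by depth.

```bash
python3 - <<'E'
from h import *
from plant import optics,sensors
s=sensors.read_state(); A=np.array(s['tool_rot']); t=np.array(s['tcp_pos']); print(t)
for n in ['side','wrist']:
    c=optics.get_calibration(n);K,T=np.array(c['mtx']),np.array(c['camera_from_world'])
    p,d=optics.read_camera(n); np.savez('pics/%s4.npz'%n,p=p,d=d,K=K,T=T)
    vv,uu=np.mgrid[0:400,0:640]; px=np.c_[uu.ravel(),vv.ravel()]; px=px[d.ravel()>0]
    L=(world(d,K,T,px)-t)@A*1000
    for nm,sg in(('-y',-1),('+y',1)):
        k=(L[:,1]*sg>38)&(L[:,1]*sg<70)&(abs(L[:,0])<25)&(L[:,2]<25)&(L[:,2]>-60)
        print(n,nm,k.sum(),'z hist',np.histogram(L[k,2],np.arange(-40,26,5))[0], 'x',np.percentile(L[k&(L[:,2]>-30),0],[1,50,99]).round(1) if k.any() else '','y',np.percentile(L[k&(L[:,2]>-30),1],[1,50,99]).round(1) if k.any() else '')
        if k.any():
            kk=k&(L[:,2]<14); j=np.argsort(-L[kk,2])[:12]; print(np.c_[px[kk][j],L[kk][j].round(1)][:6].tolist())
E
```

```text
[0.56617709 0.1777074  0.04993072]
side -y 250 z hist [27 34 31 36 20  5  3  0  0  0  0  0 87] x [-23.6 -10.2  24.3] y [-65.7 -52.4 -38.6]
[[274.0, 291.0, -11.0, -52.4, -7.3], [274.0, 290.0, -10.0, -51.0, -7.8], [273.0, 291.0, -10.6, -54.5, -9.0], [273.0, 290.0, -10.7, -54.4, -11.4], [272.0, 291.0, -10.6, -57.0, -11.5], [274.0, 289.0, -11.2, -52.1, -11.8]]
side +y 271 z hist [24 23 30 26 30 31 18  2  0  0  0  0  1] x [-11.3  -4.9   9.8] y [42.2 44.8 57.6]
[[295.0, 252.0, 11.1, 46.3, -3.5], [303.0, 255.0, -6.5, 45.3, -4.7], [301.0, 254.0, -2.2, 45.5, -5.1], [304.0, 255.0, -8.4, 45.7, -5.2], [305.0, 255.0, -10.1, 46.3, -5.5], [300.0, 253.0, -0.5, 45.1, -7.1]]
wrist -y 3818 z hist [360 338 337 319 272 210 134   2   0   0   0   0 584] x [-23.9   5.1  24.6] y [-61.8 -45.9 -38.2]
[[236.0, 274.0, -10.4, -45.9, -4.8], [235.0, 266.0, -5.6, -46.0, -4.9], [233.0, 244.0, 7.4, -45.9, -5.4], [234.0, 254.0, 1.8, -45.8, -5.6], [234.0, 255.0, 1.3, -45.8, -5.7], [233.0, 245.0, 7.0, -45.8, -5.7]]
wrist +y 3786 z hist [346 353 326 318 277 212 131   1   0   0   0   0 548] x [-9.3  9.5 22.9] y [38.3 46.3 62.2]
[[416.0, 242.0, 8.1, 47.5, -4.8], [414.0, 242.0, 8.3, 46.4, -5.1], [419.0, 239.0, 10.0, 48.8, -5.2], [412.0, 265.0, -4.9, 46.4, -5.2], [419.0, 242.0, 8.4, 48.9, -5.3], [419.0, 241.0, 9.0, 48.9, -5.4]]
```

Both cameras put the fingertips about 5 mm behind the TCP with the jaws open, not 14 mm ahead. The fingers may advance as they close. I'll close to about 63 mm, short of the 58 mm tabs, and measure again.

```bash
python3 go.py .5653 .178 .05 -17; python3 -m jog '[[[-0.1,0,0],[0,0,0],0.68],[[-0.1,0,0],[0,0,0],0.68],[[-0.1,0,0],[0,0,0],0.68],[[-0.1,0,0],[0,0,0],0.68]]' 20
cat > tip.py <<'E'
from h import *
from plant import optics,sensors,bot
import sys
s=sensors.read_state(); A=np.array(s['tool_rot']); t=np.array(s['tcp_pos']); g=s['finger_gap']*500; print(t,bot.tip_extent)
for n in ['side','wrist']:
    c=optics.get_calibration(n);K,T=np.array(c['mtx']),np.array(c['camera_from_world'])
    p,d=optics.read_camera(n); np.savez('pics/%s%s.npz'%(n,sys.argv[1]),p=p,d=d,K=K,T=T); cv2.imwrite('pics/%s%s.png'%(n,sys.argv[1]),p)
    vv,uu=np.mgrid[0:400,0:640]; px=np.c_[uu.ravel(),vv.ravel()]; px=px[d.ravel()>0]
    L=(world(d,K,T,px)-t)@A*1000
    hsv=cv2.cvtColor(p,cv2.COLOR_BGR2HSV)[px[:,1],px[:,0]]; notor=~((hsv[:,0]<20)&(hsv[:,1]>150))
    for sg in(-1,1):
        k=(L[:,1]*sg>g-3)&(L[:,1]*sg<g+24)&(abs(L[:,0])<13)&(L[:,2]<25)&(L[:,2]>-60)&notor
        print(n,sg,'z hist -40..25 by 5',np.histogram(L[k,2],np.arange(-40,26,5))[0])
        kk=k&(L[:,2]<19); j=np.argsort(-L[kk,2])[:4]; print(np.c_[px[kk][j],L[kk][j].round(1)].tolist())
E
python3 tip.py 5
```

```text
clock 3.45 shift cm [-0.07 -0.01 -0.05] turn deg [-0.03 -0.18 -0.09] q [ 0.18  0.64  1.54 -0.    0.96  2.05] F [-0.4 -0.2 -0.7]
clock: 3.95
tcp_pos: [0.5649, 0.178, 0.0495]
tool_rot: [[0.956, -0.294, 0.003], [-0.294, -0.956, -0.0], [0.003, -0.001, -1.0]]
contact_force: [-0.3, 0.5, -0.0]
finger_gap: 0.0631
[0.56493078 0.17799288 0.04945841] 0.014
side -1 z hist -40..25 by 5 [12 12 17 18 19  9  1  0  0  0  0  0  3]
[[280.0, 284.0, -10.9, -36.7, -9.8], [280.0, 283.0, -9.8, -35.0, -10.0], [279.0, 285.0, -10.9, -39.6, -10.2], [278.0, 285.0, -10.1, -41.2, -11.3]]
side 1 z hist -40..25 by 5 [19 24 30 27 26  7  6  1  0  0  0  0  0]
[[301.0, 260.0, -8.5, 32.9, -4.7], [302.0, 260.0, -10.5, 33.1, -5.4], [302.0, 259.0, -10.4, 33.4, -7.5], [303.0, 257.0, -10.2, 37.3, -9.0]]
wrist -1 z hist -40..25 by 5 [319 308 295 278 232 159  47   0   0   0   0   0   0]
[[260.0, 243.0, 7.9, -32.2, -5.4], [262.0, 247.0, 6.0, -31.1, -6.1], [262.0, 246.0, 6.7, -31.1, -6.4], [254.0, 240.0, 10.1, -34.9, -6.4]]
wrist 1 z hist -40..25 by 5 [314 308 303 259 242 170  97   0   0   0   0   0 128]
[[391.0, 239.0, 10.2, 34.5, -5.4], [390.0, 239.0, 10.2, 34.0, -5.5], [384.0, 264.0, -4.0, 31.7, -5.7], [392.0, 239.0, 10.3, 35.0, -5.8]]
```

View pics/wrist5.png

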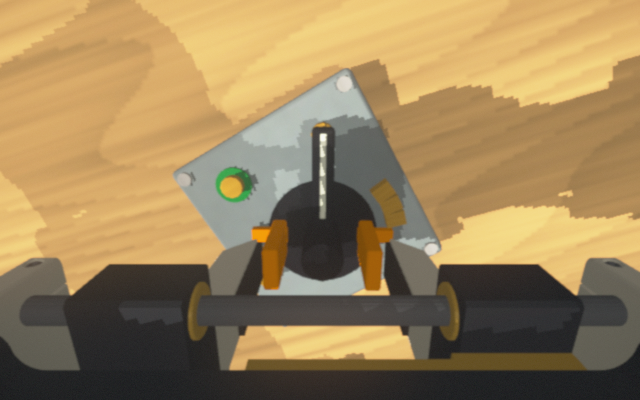

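View pics/side5.png

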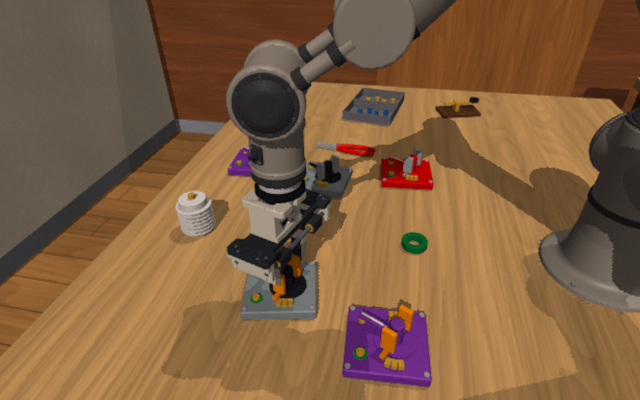

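Tips stay at about tool z = −5 mm, so the jaws are parallel and the pads overlap the tabs' upper 13 mm at this height. The 14 mm in the data disagrees with both cameras. Lowering 7 mm clears the 28 mm arcs whichever figure is right, and gives about 20 mm of overlap by the images.

```bash
python3 go.py .5653 .178 .0425 -17; python3 -m jog '[[[0,0,0.3],[0,0,0],0.68],[[0,0,0.7],[0,0,0],0.68],[[0,0,0.7],[0,0,0],0.68],[[0,0,0.7],[0,0,0],0.68]]' 20; python3 go.py .5653 .178 .0425 -17
```

```text
clock 4.05 shift cm [ 0.03 -0.01  0.7 ] turn deg [-0.03 -0.17 -0.1 ] q [ 0.18  0.64  1.54 -0.    0.96  2.05] F [-0.3  0.7 -0.3]
clock: 4.55
tcp_pos: [0.565, 0.178, 0.0424]
tool_rot: [[0.956, -0.294, 0.003], [-0.294, -0.956, -0.0], [0.003, -0.0, -1.0]]
contact_force: [0.2, 0.7, 0.4]
finger_gap: 0.062
clock 4.55 shift cm [ 0.03 -0.01 -0.01] turn deg [-0.03 -0.16 -0.09] q [ 0.18  0.65  1.55 -0.    0.94  2.05] F [0.2 0.7 0.4]
```

```bash
python3 -m jog '[[[0,0,0],[0,0,0],0.55],[[0,0,0],[0,0,0],0.5],[[0,0,0],[0,0,0],0.45],[[0,0,0],[0,0,0],0.4],[[0,0,0],[0,0,0],0.4],[[0,0,0],[0,0,0],0.4]]' 25; python3 tip.py 6
```

```text
clock: 5.3
tcp_pos: [0.5653, 0.1784, 0.0432]
tool_rot: [[0.956, -0.294, 0.004], [-0.294, -0.956, 0.0], [0.004, -0.002, -1.0]]
contact_force: [-0.3, 2.3, 4.4]
finger_gap: 0.0388
[0.56530661 0.17843702 0.04316173] 0.014
side -1 z hist -40..25 by 5 [18 24 21 21 12  8  1  0  1  0  0  4 85]
[[277.0, 299.0, -6.2, -41.9, 17.0], [279.0, 300.0, -10.7, -42.5, 16.5], [275.0, 282.0, 8.9, -23.6, 0.8], [284.0, 283.0, -11.1, -25.1, -8.2]]
side 1 z hist -40..25 by 5 [12 13 13 10  9  7  2  0  0  0  0  0 44]
[[298.0, 266.0, -9.7, 21.5, -7.0], [299.0, 265.0, -11.0, 22.8, -8.9], [299.0, 264.0, -10.4, 23.8, -10.1], [300.0, 262.0, -9.7, 28.5, -10.7]]
wrist -1 z hist -40..25 by 5 [211 228 224 178 138  87  23   0   0   0   0   6 887]
[[265.0, 233.0, 3.0, -33.7, 18.2], [279.0, 240.0, 10.4, -22.2, -7.1], [281.0, 243.0, 8.7, -21.2, -7.1], [276.0, 241.0, 10.0, -23.7, -7.3]]
wrist 1 z hist -40..25 by 5 [212 224 251 178 140  87  35   0   0   0  26  75 718]
[[381.0, 233.0, 2.7, 33.8, 18.8], [388.0, 224.0, 8.7, 37.3, 18.0], [389.0, 228.0, 6.4, 38.0, 17.6], [388.0, 223.0, 9.5, 37.2, 17.5]]
```

View pics/wrist6.png

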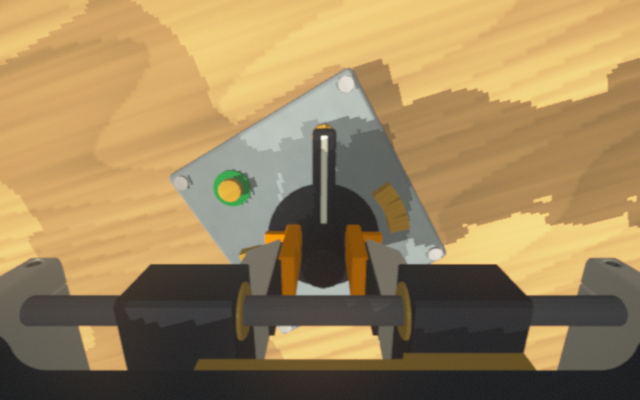

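Both tabs are seen pressed in against the hub at (290,255) and (357,255) with the pads on them. The gap reads 38.8 mm, a bit under the 42 mm given. Force is small, so I turn CCW (tool −z), part-way first.

```bash
python3 -m jog '[[[0,0,0],[0,0,-4],0.4],[[0,0,0],[0,0,-9],0.4],[[0,0,0],[0,0,-14],0.4],[[0,0,0],[0,0,-19],0.4],[[0,0,0],[0,0,-24],0.4],[[0,0,0],[0,0,-24],0.4]]' 20; python3 go.py .5653 .178 .0425 43.5; python3 - <<'E'
from plant import optics; import cv2
p,d=optics.read_camera('wrist'); cv2.imwrite('pics/wrist7.png',p)
E
```

```text
clock: 6.15
tcp_pos: [0.5653, 0.1786, 0.0431]
tool_rot: [[0.993, 0.12, 0.004], [0.12, -0.993, 0.001], [0.004, -0.0, -1.0]]
contact_force: [0.3, 1.8, 0.4]
finger_gap: 0.0394
clock 6.15 shift cm [-0.01  0.06  0.06] turn deg [  0.07  -0.23 -36.64] q [ 0.18  0.65  1.55 -0.    0.94  1.63] F [0.3 1.8 0.4]
```

View pics/wrist7.png

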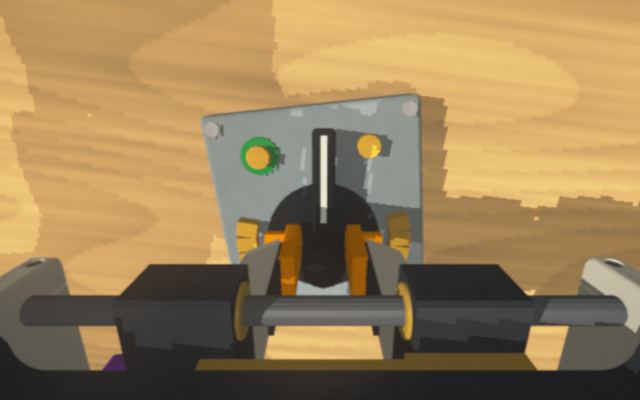

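The dial turns with the gripper: the lever at (323,170) is now midway, with the plain stud at (369,146) and the green stud at (258,157). I continue the remaining 36.5°.

```bash
python3 -m jog '[[[0,0,0],[0,0,-5],0.4],[[0,0,0],[0,0,-10],0.4],[[0,0,0],[0,0,-15],0.4],[[0,0,0],[0,0,-20],0.4],[[0,0,0],[0,0,-25],0.4],[[0,0,0],[0,0,-30],0.4],[[0,0,0],[0,0,-34],0.4],[[0,0,0],[0,0,-36.5],0.4],[[0,0,0],[0,0,-36.5],0.4],[[0,0,0],[0,0,-36.5],0.4]]' 20; python3 go.py .5653 .178 .0425 43.5; python3 - <<'E'
from plant import optics; import cv2
p,d=optics.read_camera('wrist'); cv2.imwrite('pics/wrist8.png',p)
E
```

```text
clock: 7.45
tcp_pos: [0.5652, 0.1788, 0.0431]
tool_rot: [[0.729, 0.685, 0.004], [0.685, -0.729, 0.001], [0.003, 0.002, -1.0]]
contact_force: [-0.5, 2.6, 2.1]
finger_gap: 0.0393
clock 7.45 shift cm [-0.05  0.07  0.06] turn deg [ 0.12 -0.2  -0.28] q [0.18 0.65 1.55 0.   0.94 0.99] F [-0.5  2.6  2.1]
```

View pics/wrist8.png

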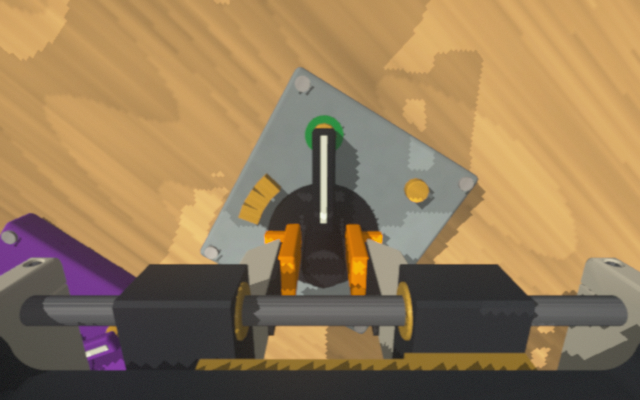

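The lever tip at (323,130) is over the green-ringed stud. I release and go up.

```bash
python3 -m jog '[[[0,0,0],[0,0,0],0.5],[[0,0,0],[0,0,0],0.6],[[0,0,0],[0,0,0],0.7],[[0,0,0],[0,0,0],0.8],[[0,0,0],[0,0,0],0.8],[[0,0,0],[0,0,0],0.8]]' 20; python3 -m jog '[[[0,0,-3],[0,0,0],0.8],[[0,0,-6],[0,0,0],0.8],[[0,0,-10],[0,0,0],0.8],[[0,0,-14],[0,0,0],0.8],[[0,0,-16],[0,0,0],0.8],[[0,0,-16],[0,0,0],0.8],[[0,0,-16],[0,0,0],0.8]]'; python3 - <<'E'
from h import *
from plant import optics,sensors
for n in ['wrist','side','top']:
    c=optics.get_calibration(n); p,d=optics.read_camera(n); np.savez('pics/%s9.npz'%n,p=p,d=d,K=c['mtx'],T=c['camera_from_world']); cv2.imwrite('pics/%s9.png'%n,p)
f=np.load('pics/wrist9.npz'); p,d,K,T=f['p'],f['d'],f['K'],f['T']
m=orange(p); m[250:]=0; nl,lab,st,ce=cv2.connectedComponentsWithStats(m)
for i in range(1,nl):
    if st[i,4]<15: continue
    v,u=np.where(lab==i); W=world(d,K,T,np.c_[u,v]); k=W[:,2]>.064
    print(st[i],ce[i].round(1),k.sum(),np.median(W[k],0).round(4))
hsv=cv2.cvtColor(p,cv2.COLOR_BGR2HSV); g=cv2.inRange(hsv,(0,0,170),(180,60,255)); 
vv,uu=np.mgrid[0:400,0:640]; px=np.c_[uu.ravel(),vv.ravel()]; W=ray(K,T,px,.038); k=(g.ravel()>0)&(np.hypot(W[:,0]-.5653,W[:,1]-.178)<.066)&(np.hypot(W[:,0]-.5653,W[:,1]-.178)>.015)
W=W[k]; l=cv2.fitLine((W[:,:2]*1000).astype(np.float32),cv2.DIST_HUBER,0,.01,.01).ravel(); print(k.sum(),l,np.degrees(np.arctan2(l[1],l[0])))
print(sensors.read_state()['clock'])
E
```

```text
clock: 8.25
tcp_pos: [0.5652, 0.1787, 0.0433]
tool_rot: [[0.729, 0.685, 0.004], [0.685, -0.729, 0.001], [0.003, 0.002, -1.0]]
contact_force: [-0.2, -0.4, 0.3]
finger_gap: 0.0734
clock: 9.12
tcp_pos: [0.5639, 0.1784, 0.202]
tool_rot: [[0.729, 0.685, 0.002], [0.685, -0.729, 0.0], [0.002, 0.001, -1.0]]
contact_force: [-0.3, 0.0, 0.6]
finger_gap: 0.0736
[291 163  11  28 110] [298.1 171.2] 32 [0.5544 0.1994 0.0671]
[344 163  13  30 163] [348.2 172.7] 38 [0.5882 0.166  0.0665]
[109 216  37  34 394] [128.6 234.9] 142 [0.3863 0.2784 0.0675]
238 [5.7384098e-01 8.1896675e-01 5.8538324e+02 1.9372612e+02] 54.981495
9.275
```

View pics/wrist9.png

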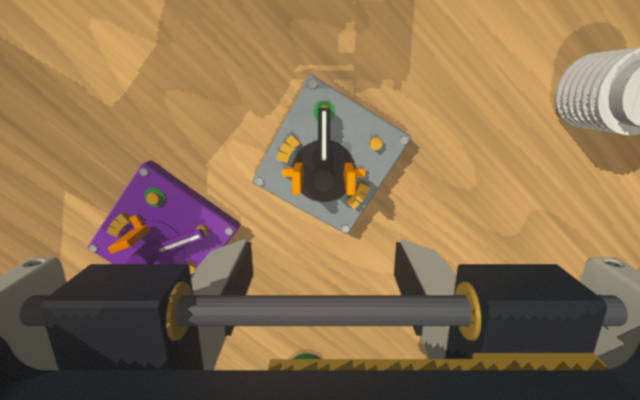

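View pics/side9.png

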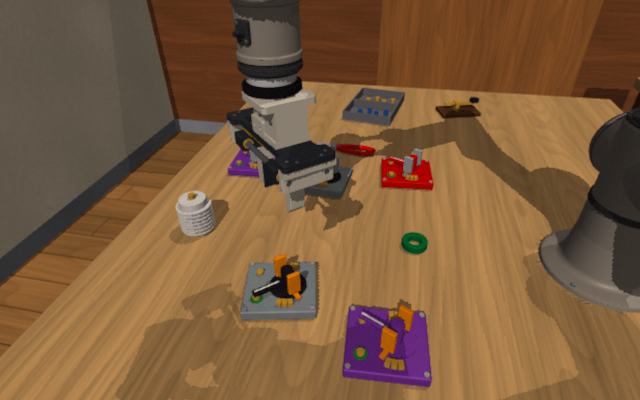

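```bash
python3 - <<'E'
from h import *
def fit(n,u0,u1,v0,v1,vmin=190):
    f=np.load('pics/%s.npz'%n); p,K,T=f['p'],f['K'],f['T']; g=cv2.inRange(cv2.cvtColor(p,cv2.COLOR_BGR2HSV),(0,0,vmin),(180,60,255))
    m=np.zeros_like(g); m[v0:v1,u0:u1]=g[v0:v1,u0:u1]; v,u=np.where(m>0); W=ray(K,T,np.c_[u,v],.038)
    l=cv2.fitLine((W[:,:2]*1000).astype(np.float32),cv2.DIST_HUBER,0,.01,.01).ravel(); return len(u),np.degrees(np.arctan2(l[1],l[0])).round(1),W.mean(0).round(4)
print(fit('wrist2',318,340,95,170),fit('wrist9',316,332,105,165))
t=np.hstack([cv2.resize(cv2.imread('pics/wrist9.png')[70:240,245:415],(400,400),interpolation=2),cv2.resize(cv2.imread('pics/side9.png')[240:330,230:330],(400,400),interpolation=2)])
b=np.hstack([cv2.resize(cv2.imread('pics/top%s.png'%k)[170:250,365:445],(400,200)) for k in('0','9')])
cv2.imwrite('pics/fin.png',np.vstack([t,b]))
E
```

```text
(135, np.float32(-17.5), array([0.6037, 0.166 , 0.038 ])) (140, np.float32(43.2), array([0.5937, 0.2053, 0.038 ]))
```

View pics/fin.png

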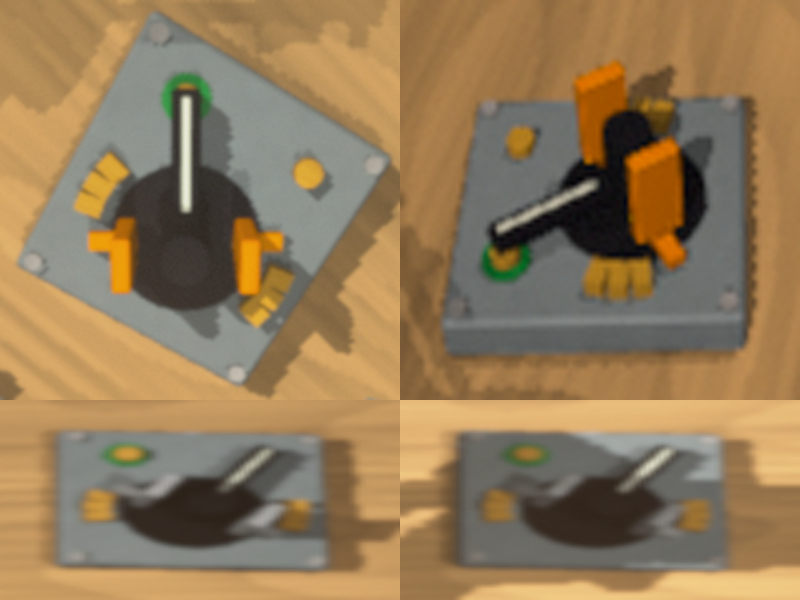

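The lever has turned 60.7° (1.06 rad) and lies over the green stud. Both amber tabs are sprung out, the grey selector is unchanged and the robot is clear. I'm handing in.

```bash
python3 -c "
from plant import job,sensors
print(sensors.read_state()['clock'],sensors.read_state()['contact_force']); print(job.close_job())"
```

```text
9.275 [ 0.16770511 -1.22222932  0.03121721]
the job is handed in; nothing more can be done
None
```

I pinched both tabs of the amber selector (the grey plate with orange tabs), turned its lever counter-clockwise to the green-ringed stud, released it, and backed off 160 mm. I handed it in at 9.3 s.

**Last checks:**
- **Dial angle:** the lever direction went from −17.5° to 43.2°, a turn of 60.7° (1.06 rad against the 1.05 asked).
- **Lock:** both tabs are seen sprung out, with about 47.5 mm between the visible parts of their tops, close to the 48–49 mm measured before the pinch. I judged the lock from the pictures and did not test it by pushing on the dial.
- **Grey selector:** it looks the same before and after in the top view, and nothing else was touched.
- **Forces:** the wrist readings I took stayed under about 5 N.

**What disagreed:**
- **Fingertips:** both cameras showed them about 5 mm behind the TCP, not 14 mm ahead as `bot.tip_extent` says. I lowered the grasp 7 mm, which was safe under either figure.
- **Pinch gap:** the gripper read about 39 mm instead of the 42 mm given for tabs fully in. The dial still turned freely.
- **Lever fit:** my first fit of the final lever direction gave 55°. Its mask took in stray bright pixels, so I repeated it on the lever alone, and that is the 43.2° above. The tab positions gave 44.7°.

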